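Put the carving kit back in its tray

TASK

Put the three mushroom-handled palm gouges and the slip stone back in the carving tray, each lying flat on the floor of the nest cut to its size, with the gouges' heads in the wide ends of their nests; lay them in, do not drop them. Leave the straight-handled bradawl and the lino offcut where they lie.

Things in the scene. Friction and masses are not known exactly. Their poses are not given: they have to be found in the camera images.
- large_gouge (a point): Large palm gouge (longest and thickest of three), loose: brown turned wood, mushroom head, flat underside, brass ferrule, steel blade. 142 mm long; head 42 wide, 28 long; neck 22 wide, 40 long: grasp there. Point: middle of the neck, 11 mm above what it lies on, near the balance point. x runs to the blade tip (94 mm; head end 48 mm the other way), z up. 20 to 70 g.
- medium_gouge (a point): Medium palm gouge (middle-sized of three), loose: brown turned wood, mushroom head, flat underside, brass ferrule, steel blade. 121 mm long; head 34 wide, 25 long; neck 19 wide, 36 long: grasp there. Point: middle of the neck, 9.5 mm above what it lies on, near the balance point. x runs to the blade tip (78 mm; head end 43 mm the other way), z up. 20 to 70 g.
- small_gouge (a point): Small palm gouge (shortest and thinnest of three), loose: brown turned wood, mushroom head, flat underside, brass ferrule, steel blade. 102 mm long; head 26 wide, 22 long; neck 16 wide, 34 long: grasp there. Point: middle of the neck, 8 mm above what it lies on, near the balance point. x runs to the blade tip (63 mm; head end 39 mm the other way), z up. 20 to 70 g.
- slip_stone (a point): The slip stone (honing stone), loose: plain dark grey stone with rounded corners, 96 mm long (x) by 40 mm wide (y), wedge-shaped: 16 mm thick along its -y edge, 8 mm along its +y edge. The point is at its middle, 7 mm above its underside. Grasp it across its width. 80 to 130 g.
- bradawl (a point): A look-alike that stays: bradawl with a straight eight-sided handle of the same brown wood (no mushroom head), 20 mm across and 76 mm long, brass ferrule, thin round spike; 125 mm long in all. The point is in the middle of the handle, 10 mm above the bench; x points to the spike's tip, 85 mm away.
- lino_offcut (a point): A look-alike that stays: flat brown offcut of lino, 94 mm (x) by 62 mm (y) by 5 mm, one corner cut off. The point is at its middle, 2.5 mm above the bench.
- large_seat (a point): Nest for the large gouge in the carving tray: pocket 158 mm long, 56 wide for the head, 30 for ferrule and blade. Point: where the gouge's own point comes when it lies home, 11 mm above the nest's floor. x runs from the head end to the blade end, z up. The tray, fixed, holds four nests side by side in any order, 66 mm apart.
- medium_seat (a point): Nest for the medium gouge in the carving tray: pocket 137 mm long, 48 wide for the head, 28 for ferrule and blade. Point: where the gouge's own point comes when it lies home, 9.5 mm above the nest's floor. x runs from the head end to the blade end, z up. All nests: floor 8 mm above the bench, walls 13 mm above the floor; tray rim 26 mm above the bench.
- small_seat (a point): Nest for the small gouge in the carving tray: pocket 118 mm long, 40 wide for the head, 25 for ferrule and blade. Point: where the gouge's own point comes when it lies home, 8 mm above the nest's floor. x runs from the head end to the blade end, z up. A finger channel at floor height, 20 mm before to 22 mm beyond the points, crosses all nests and the rim.
- stone_seat (a point): The nest for the slip stone: a plain pocket 112 mm long (x) by 54 mm wide. The point is where the stone's point comes when it lies home, either way round: 7 mm above the nest's floor; x along the nest, z up.
Things that resemble listed ones, but are neither listed nor needed, are in the scene too. Leave any purple look-alike of the part that bears medium_gouge alone.

How it is judged:
By the outcome, as a careful person would: the job done as asked, in the order asked, and still so for the second after the job is handed in, with the robot touching nothing.
It also fails if it takes over 115 s, if anything falls off the work surface, if the arm or the gripper's body presses on something with over 40 N, if the wrist force passes 120 N, or if a joint passes its speed limit or range.

ROBOT

A 7-joint arm with a two-finger parallel gripper is mounted at the origin on the work surface. World frame = base frame: x ahead of the robot, y to its left, z up, the work surface at z = 0. Lengths are in m, angles in rad, forces in N, time in s.
With the tool pointing down it reaches from about 0.4 to 0.85 m from the base axis. Payload 6.9 kg.
Tool frame: the origin (TCP) lies on the centre line of the jaws, within the pads' length; the fingertips stand 17 mm ahead of it and the grasp point (between the pads) lies 2 mm behind it; z points along the fingers, y is the line along which they close (so a half turn about z gives the same grasp; the last joint's range is limited). The gripper opens to 85 mm and grips with 20 to 120 N. Pads are 22 mm wide; open, the fingers measure 114 mm over their backs; the gripper's body (76 mm by 85 mm) begins 54 mm behind the grasp point. The pads swing forward as they close: fully open they stand 13 mm farther back than shut.
Start: joints at [-1.224, 0.507, -0.238, 1.5, 0.126, 1.149, -0.155], TCP at [0.15, 0.607, 0.248] pointing down, gripper open.
Joint ranges: [-3.08, 3.08], [-0.24, 2.05], [-1.43, 1.35], [0, 2.5], [-1.52, 4.66], [0.17, 1.96], [-2.89, 2.89]. Speed limits (rad/s): [2.39, 2.39, 3.14, 3.14, 3.14, 3.14, 3.14].

INTERFACE

Orientations are given as a rotation vector (axis times angle).
In Python, from rig import r gives the robot as it stands.
- The arm moves only by the tool arm_command, never from a script. Its argument "targets" is a list of rows, each an object of numbers: "tx", "ty", "tz": the shift along the tool's x, y, z in mm; "roll": the turn about the tool's z in degrees; "grip": the closure, from -1 (fully open) to 1 (shut). In form: [{"tx": .., "ty": .., "tz": .., "roll": .., "grip": ..}, ...]. A call has 1 to 20 rows; each row shifts and turns the commanded pose from where the row before left it, along the tool's axes as they then stand; what a row does not reach is not made up. A row lasts 1/12 s, in which the tool goes at most 41.7 mm and 7.16 degrees, less where a joint would pass 70% of its speed; a pose out of reach is approached as far as the arm can. A call with a gripper value outside its range is refused whole. The fingers move at their own pace and stop on an object; "newtons" is the grip in N (left out, the last holds). Time passes only in rows, so rows that do not move let the fingers close. It gives the time, the measured TCP pose, the force, the opening and the grip force at its end, in the units of the state.
- r.read_state(): the state, without advancing time (a new reading comes with each control period).
- r.snapshot(name): name is "scene" or "top" or "wrist"; returns the picture (384x512x3 uint8, red, green, blue); there is no depth.
- r.get_calibration(name): a dict with "camera_matrix" (3x3 intrinsics, pixels), "R" (3x3) and "t" (3): a world point X has camera coordinates R X + t. Camera axes: x right, y down, z forward; pixel columns grow to the right and rows downward; lengths in m; the calibration is good to about 2 mm. The wrist camera is an equidistant fisheye: a pixel r from the principal point sees the ray r / f radians off the axis. A picture is of the moment at which its call begins: read the wrist's pose just before it. get_calibration takes no time and is no camera call; for the wrist camera it gives the pose at the moment of the call.
- r.finish_job(): hands the job in; it is judged then, once.
Trained networks look in the newest picture that a camera, given by its name, has taken for a name from the list of things; names that differ only in an ending like _2 or _b are one class to them, and where a whole thing is asked for, a point or a joint stands for the part that bears it (a point fixed in the world has none). Each returns a list of dicts, best first, with "p" (0 to 1); they miss things now and then, are a little off and sometimes report something else, mostly with a low value. They report only what shows in the picture. A call takes as long as a camera call. They do not tell look-alikes from the thing itself.
- r.search_frame(camera, target): "centre" ([column, row] in pixels, amid what is visible of it).
- r.trace(camera, target): "pixels" (384x512 bool, what is visible of it) and "centre" ([column, row] in pixels, amid what is visible of it).
- r.tip_of(camera, target): "centre" ([column, row] in pixels: a listed point, or the origin of a listed thing).
The state is a dict: "time_s": time; "joint_positions": joint angles; "qd": joint speeds; "joint_torque": joint torques, N m; "position": TCP position; "tcp_rot": TCP orientation; "contact_force": force on the tool from outside, world axes, zero at the start; "wrist_torque": the same for the moment, N m; "width": opening from 0.0 (shut) to 1.0 (fully open); "gripper_force": force on a finger pad.
Only numpy, scipy, OpenCV 4.12 (cv2) and the standard library are available. Lean on these libraries where they do the work, as an engineer would, in place of code of your own. Each camera call takes 0.05 s, during which the arm holds its last target. There are 200 camera calls.

## Working session

There is one attempt and no reset: what is moved stays moved. The work goes in short steps, Python scripts to look and compute and a tool call to move; the robot and the scene stay as the last step left them, time stands still between calls to the robot, and variables do not carry over. Pictures are saved under pics/ and viewed, at most 17 in all, crops included, and the job is handed in when it is done.

Besides the shell and the picture viewer there is one more tool, called after "Call:" as name(argument=value, ...) on one line, values as JSON. arm_command: Moves the arm, as the interface text tells. Its arguments: {"type":"object","properties":{"targets":{"type":"array"},"newtons":{"type":"number"}},"required":["targets"]}

```bash
mkdir -p pics
python3 - <<'E'
from rig import r
import cv2,numpy as np
print(r.read_state())
for n in ("top","scene"):
    im=r.snapshot(n); cv2.imwrite(f"pics/{n}0.png",cv2.resize(im[:,:,::-1],None,fx=1.5,fy=1.5,interpolation=cv2.INTER_CUBIC))
    c=r.get_calibration(n); print(n,c)
    for t in "large_gouge medium_gouge small_gouge slip_stone bradawl lino_offcut large_seat medium_seat small_seat stone_seat".split():
        print(t,[(np.round(d['centre'],1).tolist(),round(d['p'],2)) for d in r.tip_of(n,t)])
E
```

```text
{'time_s': 0.0, 'joint_positions': array([-1.22348366,  0.50834902, -0.23750709,  1.50114993,  0.12568597,
        1.14891021, -0.15479402]), 'qd': array([ 1.47686498e-03,  1.58927171e-04, -1.69106006e-03,  2.52940316e-04,
        6.04000612e-05, -1.07462906e-03, -5.23210582e-04]), 'joint_torque': array([ 1.03836697e-03, -6.20588207e+01, -2.18636468e+00, -2.49655616e+01,
        1.26444580e-02,  1.17791374e-02,  8.54525197e-07]), 'position': array([0.14962931, 0.6063246 , 0.24741619]), 'tcp_rot': array([-3.78884465e-01, -3.11846994e+00,  2.85816585e-03]), 'contact_force': array([-0.43001412,  0.05937357, -0.08635457]), 'wrist_torque': array([-0.00920507,  0.0343386 ,  0.02117677]), 'gripper_force': 0.0, 'width': 1.0008242194543513}
top {'camera_matrix': array([[406.06760765,   0.        , 259.87572642],
       [  0.        , 406.06760765, 189.13332776],
       [  0.        ,   0.        ,   1.        ]]), 'R': array([[ 0.02904452, -0.99920286,  0.02738733],
       [-0.99332442, -0.03191202, -0.11085228],
       [ 0.1116379 , -0.02398485, -0.99345946]]), 't': array([0.04676134, 0.4539
[... 642 characters left out ...]
610143],
       [  0.        ,   0.        ,   1.        ]]), 'R': array([[-0.29009514,  0.95697553,  0.00653028],
       [ 0.7384818 ,  0.22819116, -0.63448674],
       [-0.60867843, -0.17923903, -0.77290616]]), 't': array([ 0.04734968, -0.32044678,  1.49249978])}
large_gouge [([247.1, 251.0], 0.88)]
medium_gouge [([156.5, 131.9], 0.79), ([273.7, 200.0], 0.55), ([202.2, 168.0], 0.48)]
small_gouge [([355.4, 282.7], 0.65)]
slip_stone [([314.9, 209.4], 0.8)]
bradawl [([408.6, 264.3], 0.72)]
lino_offcut [([359.1, 227.8], 0.88), ([166.1, 212.3], 0.71)]
large_seat [([116.4, 204.0], 0.75), ([165.6, 213.0], 0.61)]
medium_seat [([138.2, 207.7], 0.6)]
small_seat [([164.9, 212.5], 0.97)]
stone_seat []
```

View pics/top0.png

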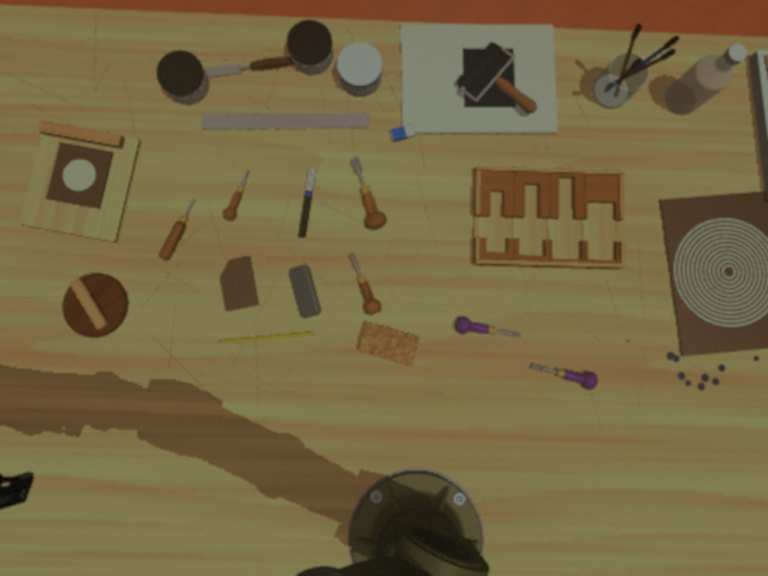

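View pics/scene0.png

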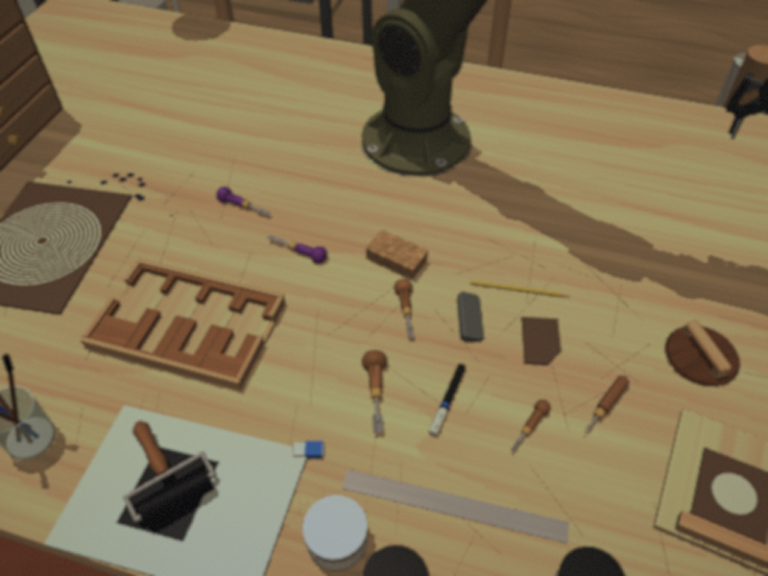

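Top view (×1.5 px): the large gouge is at (369,195), medium at (363,285), small at (237,195), stone at (305,291). The look-alikes are the bradawl at (177,230), lino at (239,284), and purple gouges at (487,327) and (565,375); also a knife at (308,203), cork at (388,342) and brayer at (515,95). Tray nests from left to right are small (495), medium (530), large (567) and stone (601), with the wide ends towards the robot (down in the image).

```bash
cat > h.py <<'E'
from rig import r
import numpy as np, cv2
from scipy.spatial.transform import Rotation as Ro
def ray2w(c,ray,z):
    R,t=np.array(c['R']),np.array(c['t']); o=-R.T@t; d=R.T@ray
    return o+d*(z-o[2])/d[2]
def p2w(c,px,z,fish=False):
    K=np.array(c['camera_matrix']); u=np.array([(px[0]-K[0,2])/K[0,0],(px[1]-K[1,2])/K[1,1]])
    if fish:
        th=np.hypot(*u); ray=np.array([*(u/max(th,1e-9)*np.sin(th)),np.cos(th)])
    else: ray=np.array([*u,1])
    return ray2w(c,ray,z)
def w2p(c,X,fish=False):
    K=np.array(c['camera_matrix']); v=np.array(c['R'])@np.array(X)+np.array(c['t'])
    if fish:
        th=np.arccos(v[2]/np.linalg.norm(v)); q=v[:2]/np.hypot(*v[:2])*th
    else: q=v[:2]/v[2]
    return np.array([K[0,0]*q[0]+K[0,2],K[1,1]*q[1]+K[1,2]])
def maskpose(c,m,z,fish=False):
    ys,xs=np.nonzero(m); P=np.array([p2w(c,(x,y),z,fish)[:2] for x,y in zip(xs,ys)])
    mu=P.mean(0); w,V=np.linalg.eigh(np.cov((P-mu).T)); d=V[:,1]; s=(P-mu)@d; lat=(P-mu)@V[:,0]
    # wide end: 
    a=np.ptp(lat[s>np.quantile(s,.8)]) ; b=np.ptp(lat[s<np.quantile(s,.2)])
    if a>b: d=-d; s=-s
    return mu,np.degrees(np.arctan2(d[1],d[0])),s.min(),s.max(),mu+d*s.min(),mu+d*s.max()
def tool():
    s=r.read_state(); R=Ro.from_rotvec(s['tcp_rot']).as_matrix()
    return s,R
E
python3 - <<'E'
from h import *
s,R=tool(); print(np.round(R,3))
r.snapshot("top"); c=r.get_calibration("top")
for t in "large_gouge medium_gouge small_gouge slip_stone".split():
    for d in r.trace("top",t):
        print(t,round(d['p'],2),np.round(d['centre']),d['pixels'].sum(),*[np.round(v,3) for v in maskpose(c,d['pixels'],.009)])
for n,p in dict(large=(330-83,150.6-20),med=(242.6,195.2)).items(): print(n,p2w(c,p,.01).round(3))
for n,p in dict(small=(328.6,151.9),med=(354.7,153),large=(378.7,153.5),stone=(399.8,155)).items(): print(n,p2w(c,p,.017).round(3))
for p in ((472,267),(622,267),(472,170),(622,172)): print(p2w(c,np.array(p)/1.5,.026).round(3))
print(r.get_calibration("wrist"))
E
```

```text
[[-0.971  0.24  -0.   ]
 [ 0.24   0.971 -0.   ]
 [ 0.    -0.    -1.   ]]
large_gouge 0.69 [248. 138.] 293 [0.604 0.105] 19.735 -0.048 0.092 [0.558 0.088] [0.691 0.136]
medium_gouge 0.79 [381. 250.] 324 [ 0.294 -0.277] 76.355 -0.049 0.075 [ 0.282 -0.325] [ 0.312 -0.204]
medium_gouge 0.67 [316. 219.] 303 [ 0.376 -0.11 ] -97.61 -0.049 0.072 [ 0.382 -0.061] [ 0.366 -0.182]
medium_gouge 0.6 [244. 196.] 238 [0.438 0.106] 22.217 -0.043 0.075 [0.398 0.09 ] [0.508 0.135]
slip_stone 0.87 [204. 192.] 504 [0.435 0.219] -162.988 -0.049 0.049 [0.482 0.233] [0.388 0.204]
large [0.619 0.101 0.01 ]
med [0.435 0.108 0.01 ]
small [ 0.564 -0.129  0.017]
med [ 0.564 -0.203  0.017]
large [ 0.565 -0.271  0.017]
stone [ 0.563 -0.331  0.017]
[ 0.488 -0.09   0.026]
[ 0.497 -0.369  0.026]
[ 0.671 -0.087  0.026]
[ 0.678 -0.371  0.026]
{'camera_matrix': array([[297.31863964,   0.        , 254.88952973],
       [  0.        , 297.31863964, 195.71380209],
       [  0.        ,   0.        ,   1.        ]]), 'R': array([[ 2.39329106e-01,  9.70938483e-01, -2.02135673e-04],
       [ 9.32937429e-01, -2.29904446e-01,  2.77077064e-01],
       [ 2.68978313e-01, -6.65011861e-02, -9.60847678e-01]]), 't': array([-0.62551048, -0.03527889,  0.37901941])}
```

```bash
cat >> h.py <<'E'
def plan(x,y,z,yaw,step=30.):
    """yaw: wanted yaw (deg, mod 180) of tool x axis. roll first, then move"""
    s,R=tool(); psi=np.degrees(np.arctan2(R[1,0],R[0,0])); d=(yaw-psi+90)%180-90
    nr=max(1,int(np.ceil(abs(d)/7))); f=np.radians(psi+d)
    ex=np.array([np.cos(f),np.sin(f),0]); ez=np.array([0,0,-1.]); ey=np.cross(ez,ex)
    D=(np.array([x,y,z])-s['position'])*1e3
    v=np.array([D@ex,D@ey,D@ez]); n=max(1,int(np.ceil(np.linalg.norm(v)/step)))
    print(f"t={s['time_s']:.2f} pos {s['position'].round(4)} psi {psi:.1f} | roll {-d:.1f}: {nr} x {-d/nr:.2f}; move {v.round(1)}: {n} x {(v/n).round(2)}; w {s['width']:.2f} F {s['contact_force'].round(1)} g {s['gripper_force']:.1f}")
E
python3 - <<'E'
from h import *
c=r.get_calibration("top"); print(p2w(c,(156,131.8),.008))
plan(.603,.104,.15,19.7)
E
```

```text
[0.60694161 0.35703019 0.008     ]
t=1.35 pos [0.1497 0.6068 0.2483] psi 166.1 | roll -33.6: 5 x -6.71; move [-257.3 -626.2   98.3]: 23 x [-11.19 -27.23   4.27]; w 1.00 F [ 0.3  0.5 -0.3] g 0.0
```

Call:
arm_command(targets=[{"roll": -6.7}, {"roll": -6.7}, {"roll": -6.7}, {"roll": -6.7}, {"roll": -6.7}, {"tx": -11, "ty": -27, "tz": 4}, {"tx": -11, "ty": -27, "tz": 4}, {"tx": -11, "ty": -27, "tz": 4}, {"tx": -11, "ty": -27, "tz": 4}, {"tx": -11, "ty": -27, "tz": 4}, {"tx": -11, "ty": -27, "tz": 4}, {"tx": -11, "ty": -27, "tz": 4}, {"tx": -11, "ty": -27, "tz": 4}, {"tx": -11, "ty": -27, "tz": 4}, {"tx": -11, "ty": -27, "tz": 4}, {"tx": -11, "ty": -27, "tz": 4}, {"tx": -11, "ty": -27, "tz": 4}, {"tx": -11, "ty": -27, "tz": 4}, {"tx": -11, "ty": -27, "tz": 4}, {"tx": -11, "ty": -27, "tz": 4}])

```text
validation failed for argument at $.ta...
```

Call:
arm_command(targets=[{"tx": -11, "ty": -27, "tz": 5}, {"tx": -11, "ty": -27, "tz": 5}, {"tx": -11, "ty": -27, "tz": 5}, {"tx": -11, "ty": -27, "tz": 5}, {"tx": -11, "ty": -27, "tz": 5}, {"tx": -11, "ty": -27, "tz": 5}, {"tx": -11, "ty": -27, "tz": 5}, {"tx": -11, "ty": -27, "tz": 5}, {"tz": 0}, {"tz": 0}])

```text
validation failed for argument at $.ta...
```

```bash
cat >> h.py <<'E'
def look(names,z,save=None,tips=()):
    c=r.get_calibration("wrist"); im=r.snapshot("wrist")
    if save: cv2.imwrite(f"pics/{save}.png",cv2.resize(im[:,:,::-1],None,fx=1.5,fy=1.5,interpolation=cv2.INTER_CUBIC))
    for t in names:
        for d in r.trace("wrist",t)[:3]:
            m=maskpose(c,d['pixels'],z,True)
            print(t,round(d['p'],2),np.round(d['centre']),d['pixels'].sum(),*[np.round(v,3) for v in m])
    for t in tips:
        for d in r.tip_of("wrist",t)[:3]:
            print(t,round(d['p'],2),np.round(d['centre']),p2w(c,d['centre'],z,True).round(4))
E
python3 - <<'E'
from h import *
look(["large_gouge"],.011,"w1",["large_gouge","medium_gouge"])
plan(.603,.104,.15,19.7)
E
```

```text
large_gouge 0.39 [104. 358.] [0.4318 0.2335 0.011 ]
t=1.55 pos [0.1497 0.6068 0.2483] psi 166.1 | roll -33.6: 5 x -6.71; move [-257.3 -626.2   98.3]: 23 x [-11.19 -27.23   4.27]; w 1.00 F [-0.2 -0.2  0.8] g 0.0
```

View pics/w1.png

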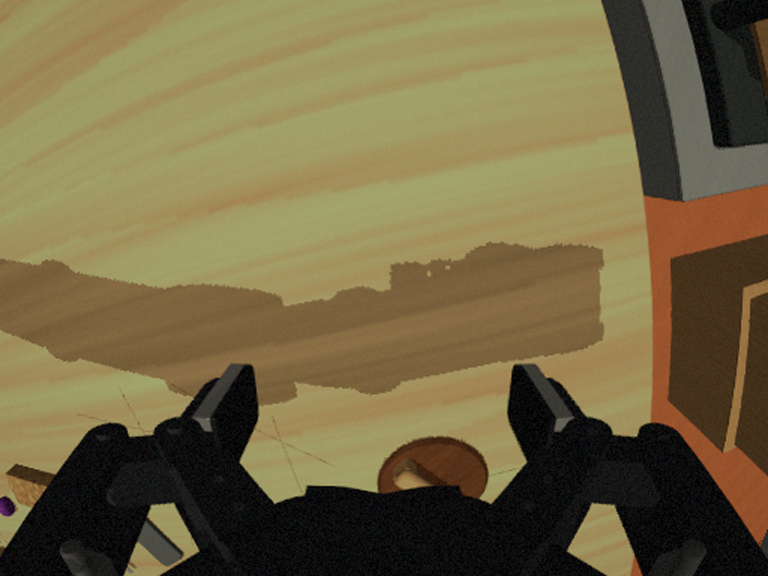

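The view shows only bench; the moves were refused because a row apparently needs every field.

Call:
arm_command(targets=[{"tx": 0, "ty": 0, "tz": 0, "roll": -6.7, "grip": -1}, {"tx": 0, "ty": 0, "tz": 0, "roll": -6.7, "grip": -1}, {"tx": 0, "ty": 0, "tz": 0, "roll": -6.7, "grip": -1}, {"tx": 0, "ty": 0, "tz": 0, "roll": -6.7, "grip": -1}, {"tx": 0, "ty": 0, "tz": 0, "roll": -6.7, "grip": -1}, {"tx": -14, "ty": -27, "tz": 3, "roll": 0, "grip": -1}, {"tx": -14, "ty": -27, "tz": 3, "roll": 0, "grip": -1}, {"tx": -14, "ty": -27, "tz": 3, "roll": 0, "grip": -1}, {"tx": -14, "ty": -27, "tz": 3, "roll": 0, "grip": -1}, {"tx": -14, "ty": -27, "tz": 3, "roll": 0, "grip": -1}, {"tx": -14, "ty": -27, "tz": 3, "roll": 0, "grip": -1}, {"tx": -14, "ty": -27, "tz": 3, "roll": 0, "grip": -1}, {"tx": -14, "ty": -27, "tz": 3, "roll": 0, "grip": -1}, {"tx": -14, "ty": -27, "tz": 3, "roll": 0, "grip": -1}, {"tx": -14, "ty": -27, "tz": 3, "roll": 0, "grip": -1}, {"tx": -14, "ty": -27, "tz": 3, "roll": 0, "grip": -1}, {"tx": -14, "ty": -27, "tz": 3, "roll": 0, "grip": -1}, {"tx": -14, "ty": -27, "tz": 3, "roll": 0, "grip": -1}, {"tx": -14, "ty": -27, "tz": 3, "roll": 0, "grip": -1}, {"tx": -14, "ty": -27, "tz": 3, "roll": 0, "grip": -1}])

```text
time_s: 3.22
position: [0.4847, 0.2948, 0.2033]
tcp_rot: [-0.536, 3.095, 0.0]
contact_force: [-0.5, 0.0, 0.3]
width: 0.998
gripper_force: 0.0
```

Call:
arm_command(targets=[{"tx": -13.5, "ty": -27.5, "tz": 5, "roll": 0, "grip": -1}, {"tx": -13.5, "ty": -27.5, "tz": 5, "roll": 0, "grip": -1}, {"tx": -13.5, "ty": -27.5, "tz": 5, "roll": 0, "grip": -1}, {"tx": -13.5, "ty": -27.5, "tz": 5, "roll": 0, "grip": -1}, {"tx": -13.5, "ty": -27.5, "tz": 5, "roll": 0, "grip": -1}, {"tx": -13.5, "ty": -27.5, "tz": 5, "roll": 0, "grip": -1}, {"tx": -13.5, "ty": -27.5, "tz": 5, "roll": 0, "grip": -1}, {"tx": -13.5, "ty": -27.5, "tz": 5, "roll": 0, "grip": -1}, {"tx": 0, "ty": 0, "tz": 0, "roll": 0, "grip": -1}, {"tx": 0, "ty": 0, "tz": 0, "roll": 0, "grip": -1}])

```text
time_s: 4.05
position: [0.6602, 0.1224, 0.1622]
tcp_rot: [0.529, -3.096, 0.001]
contact_force: [-1.5, 0.4, -0.1]
width: 1.004
gripper_force: 0.0
```

Run:
```python
from h import *
look(["large_gouge","medium_gouge"],.011,"w2",["large_gouge","medium_gouge"])
plan(.603,.104,.06,19.7)
```

```text
large_gouge 0.8 [253. 118.] 3090 [0.608 0.105] 20.098 -0.052 0.091 [0.559 0.087] [0.694 0.136]
medium_gouge 0.79 [318.  21.] 419 [0.492 0.127] 23.957 -0.026 0.022 [0.468 0.116] [0.511 0.136]
large_gouge 0.69 [256. 124.] [0.6033 0.104  0.011 ]
t=4.30 pos [0.6587 0.1266 0.1638] psi -160.2 | roll 0.1: 1 x 0.06; move [ 60.   -2.5 103.8]: 4 x [15.01 -0.63 25.94]; w 1.00 F [0.2 0.5 0.1] g 0.0
```

View pics/w2.png

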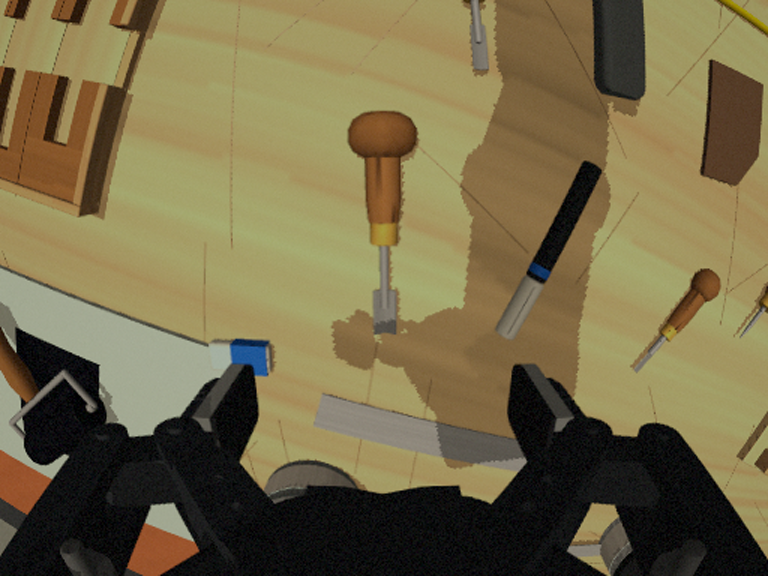

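The crop shows the brown, mushroom-headed large gouge, with its head at (382,135) and blade tip at (385,330). The fit gives point (0.603,0.104) and yaw 20°, and nothing lies close by. I'll grasp it.

Call:
arm_command(newtons=35, targets=[{"tx": 20, "ty": -0.5, "tz": 20, "roll": 0, "grip": -1}, {"tx": 20, "ty": -0.5, "tz": 20, "roll": 0, "grip": -1}, {"tx": 20, "ty": -0.5, "tz": 20, "roll": 0, "grip": -1}, {"tx": 0, "ty": 0, "tz": 20, "roll": 0, "grip": -1}, {"tx": 0, "ty": 0, "tz": 20, "roll": 0, "grip": -1}, {"tx": 0, "ty": 0, "tz": 20, "roll": 0, "grip": -1}, {"tx": 0, "ty": 0, "tz": 15, "roll": 0, "grip": -1}, {"tx": 0, "ty": 0, "tz": 7, "roll": 0, "grip": -1}, {"tx": 0, "ty": 0, "tz": 0, "roll": 0, "grip": -1}, {"tx": 0, "ty": 0, "tz": 0, "roll": 0, "grip": -1}])

```text
time_s: 5.13
position: [0.6033, 0.1042, 0.0218]
tcp_rot: [-0.537, 3.095, 0.0]
contact_force: [0.8, 0.1, 0.1]
width: 1.001
gripper_force: 0.0
```

Run:
```python
from h import *
for i in range(1): plan(.603,.104,.021,19.8)
```

```text
t=5.13 pos [0.6033 0.1042 0.0218] psi -160.3 | roll -0.1: 1 x -0.10; move [ 0.4 -0.   0.8]: 1 x [ 0.38 -0.04  0.78]; w 1.00 F [0.8 0.1 0.1] g 0.0
```

Call:
arm_command(newtons=35, targets=[{"tx": 0, "ty": 0, "tz": 0, "roll": 0, "grip": 1}, {"tx": 0, "ty": 0, "tz": 0, "roll": 0, "grip": 1}, {"tx": 0, "ty": 0, "tz": 0, "roll": 0, "grip": 1}, {"tx": 0, "ty": 0, "tz": 0, "roll": 0, "grip": 1}, {"tx": 0, "ty": 0, "tz": 0, "roll": 0, "grip": 1}, {"tx": 0, "ty": 0, "tz": 0, "roll": 0, "grip": 1}, {"tx": 0, "ty": 0, "tz": 0, "roll": 0, "grip": 1}, {"tx": 0, "ty": 0, "tz": 0, "roll": 0, "grip": 1}, {"tx": 0, "ty": 0, "tz": 0, "roll": 0, "grip": 1}, {"tx": 0, "ty": 0, "tz": 0, "roll": 0, "grip": 1}])

```text
time_s: 5.97
position: [0.6036, 0.1035, 0.0218]
tcp_rot: [-0.536, 3.095, -0.0]
contact_force: [-1.5, -0.5, 5.3]
width: 0.246
gripper_force: 35.1
```

Call:
arm_command(targets=[{"tx": 0, "ty": 0, "tz": -10, "roll": 0, "grip": 1}, {"tx": 0, "ty": 0, "tz": -25, "roll": 0, "grip": 1}, {"tx": 0, "ty": 0, "tz": -30, "roll": 0, "grip": 1}, {"tx": 0, "ty": 0, "tz": -30, "roll": 6.1, "grip": 1}, {"tx": 0, "ty": 0, "tz": -30, "roll": 6.1, "grip": 1}, {"tx": 0, "ty": 0, "tz": -25, "roll": 6.1, "grip": 1}, {"tx": 0, "ty": -28, "tz": 0, "roll": 0, "grip": 1}, {"tx": 0, "ty": -28, "tz": 0, "roll": 0, "grip": 1}, {"tx": 0, "ty": -28, "tz": 0, "roll": 0, "grip": 1}, {"tx": 0, "ty": -28, "tz": 0, "roll": 0, "grip": 1}, {"tx": 0, "ty": -28, "tz": 0, "roll": 0, "grip": 1}, {"tx": 0, "ty": -28, "tz": 0, "roll": 0, "grip": 1}, {"tx": 0, "ty": -28, "tz": 0, "roll": 0, "grip": 1}, {"tx": 0, "ty": -28, "tz": 0, "roll": 0, "grip": 1}, {"tx": 0, "ty": -28, "tz": 0, "roll": 0, "grip": 1}, {"tx": 0, "ty": -28, "tz": 0, "roll": 0, "grip": 1}, {"tx": 0, "ty": -28, "tz": 0, "roll": 0, "grip": 1}, {"tx": 0, "ty": 0, "tz": 0, "roll": 0, "grip": 1}, {"tx": 0, "ty": 0, "tz": 0, "roll": 0, "grip": 1}])

```text
time_s: 7.55
position: [0.6097, -0.207, 0.1713]
tcp_rot: [0.031, -3.141, 0.001]
contact_force: [0.1, 1.5, -1.0]
width: 0.242
gripper_force: 34.4
```

Run:
```python
from h import *
look([],.017,"w3",["small_seat","medium_seat","large_seat","stone_seat","large_gouge"])
plan(.565,-.262,.14,1.5)
```

```text
small_seat 0.74 [330. 146.] [ 0.5675 -0.1346  0.017 ]
medium_seat 0.85 [256. 144.] [ 0.5684 -0.2062  0.017 ]
large_seat 0.69 [194. 142.] [ 0.5671 -0.2654  0.017 ]
stone_seat 0.83 [131. 144.] [ 0.5681 -0.3313  0.017 ]
large_gouge 0.8 [253. 260.] [ 0.6897 -0.2069  0.017 ]
t=7.85 pos [ 0.6107 -0.203   0.1715] psi -178.5 | roll -0.0: 1 x -0.04; move [ 47.2 -57.8  31.5]: 3 x [ 15.75 -19.27  10.49]; w 0.24 F [ 0.  -0.1 -0.6] g 34.4
```

View pics/w3.png

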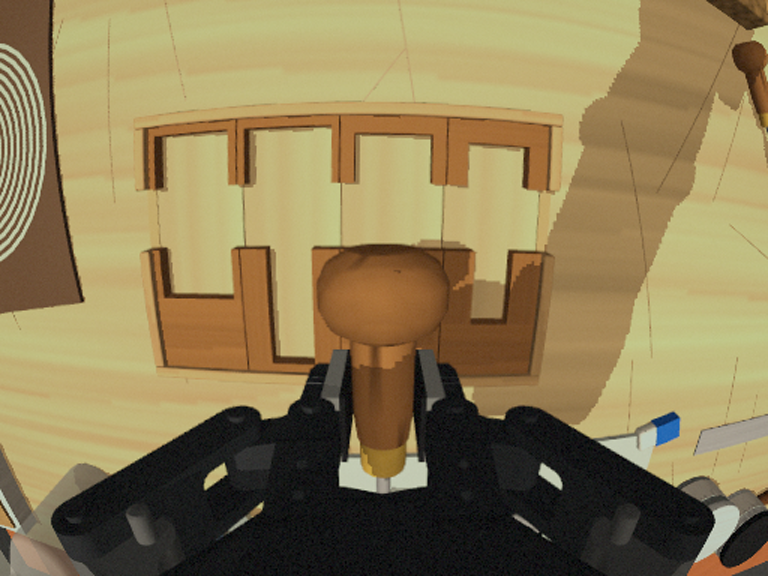

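Run:
```python
from h import *
c=r.get_calibration("wrist")
P=lambda px,z: print(px,p2w(c,np.array(px)/1.5,z,True).round(4))
for p in ((135,120),(562,118),(160,378),(540,383)): P(p,.026)
for p in ((237,120),(340,118),(447,120),(237,246),(313,248)): P(p,.021)
for p in ((159,182),(158,250),(535,185),(533,250)): P(p,.021)
```

```text
(135, 120) [ 0.5024 -0.3688  0.026 ]
(562, 118) [ 0.5    -0.0919  0.026 ]
(160, 378) [ 0.6875 -0.3658  0.026 ]
(540, 383) [ 0.6814 -0.0878  0.026 ]
(237, 120) [ 0.5081 -0.2961  0.021 ]
(340, 118) [ 0.5087 -0.2305  0.021 ]
(447, 120) [ 0.5079 -0.1652  0.021 ]
(237, 246) [ 0.5895 -0.2971  0.021 ]
(313, 248) [ 0.5904 -0.2465  0.021 ]
(159, 182) [ 0.5456 -0.3528  0.021 ]
(158, 250) [ 0.5921 -0.3565  0.021 ]
(535, 185) [ 0.5448 -0.1065  0.021 ]
(533, 250) [ 0.5872 -0.1043  0.021 ]
```

Picture: tray nests from left to right are stone, large, medium, small. The finger channel lies between rows 185 and 250, and the held gouge is straight in the jaws. The large seat is at about (0.5665,-0.264).

Call:
arm_command(targets=[{"tx": 15, "ty": -19, "tz": 0, "roll": 0.5, "grip": 1}, {"tx": 15, "ty": -19, "tz": 10, "roll": 0, "grip": 1}, {"tx": 15, "ty": -20, "tz": 25, "roll": 0, "grip": 1}, {"tx": 0, "ty": 0, "tz": 25, "roll": 0, "grip": 1}, {"tx": 0, "ty": 0, "tz": 25, "roll": 0, "grip": 1}, {"tx": 0, "ty": 0, "tz": 21, "roll": 0, "grip": 1}, {"tx": 0, "ty": 0, "tz": 0, "roll": 0, "grip": 1}, {"tx": 0, "ty": 0, "tz": 0, "roll": 0, "grip": 1}])

```text
time_s: 8.52
position: [0.5662, -0.2623, 0.0648]
tcp_rot: [0.025, -3.139, -0.002]
contact_force: [0.5, -0.3, 0.2]
width: 0.247
gripper_force: 34.4
```

Run:
```python
from h import *
look([],.06,"w4",[])
plan(.5665,-.264,.03,1.)
```

```text
t=8.57 pos [ 0.5672 -0.2627  0.066 ] psi -179.1 | roll -0.1: 1 x -0.09; move [ 0.7 -1.3 36. ]: 2 x [ 0.36 -0.65 18.02]; w 0.24 F [ 0.3 -0.8  1.1] g 34.4
```

View pics/w4.png

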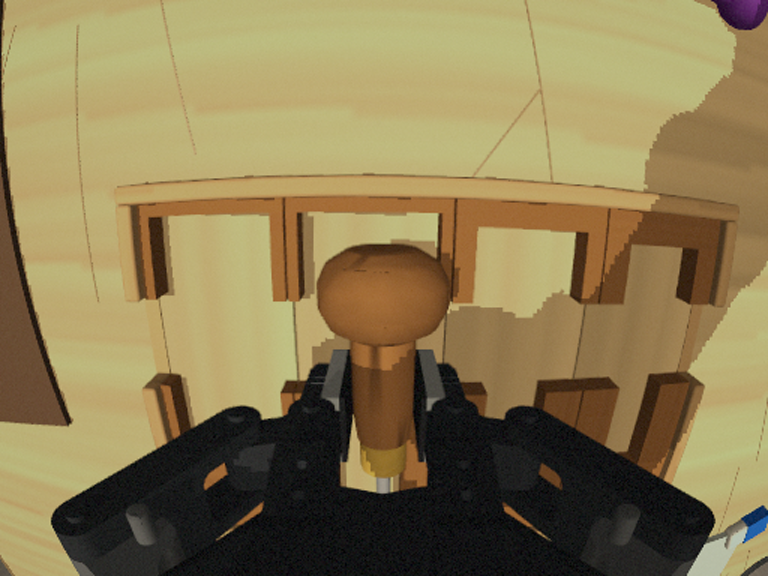

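Run:
```python
from h import *
c=r.get_calibration("wrist")
P=lambda px,z: print(px,z,p2w(c,np.array(px)/1.5,z,True).round(4))
for p in ((300,250),(441,250),(287,250),(455,250),(284,205),(455,205),(608,212)): P(p,.021)
P((303,250),.008);P((437,250),.008);P((383,290),.086)
print(r.get_calibration("wrist")['R'])
im=cv2.imread("pics/w4.png")[180:320,240:480]; cv2.imwrite("pics/w4c.png",cv2.resize(im,None,fx=3,fy=3))
```

```text
(300, 250) 0.021 [ 0.528  -0.2949  0.021 ]
(441, 250) 0.021 [ 0.5272 -0.2397  0.021 ]
(287, 250) 0.021 [ 0.528  -0.3001  0.021 ]
(455, 250) 0.021 [ 0.5271 -0.2341  0.021 ]
(284, 205) 0.021 [ 0.5102 -0.3009  0.021 ]
(455, 205) 0.021 [ 0.5094 -0.2349  0.021 ]
(608, 212) 0.021 [ 0.5084 -0.1687  0.021 ]
(303, 250) 0.008 [ 0.5304 -0.296   0.008 ]
(437, 250) 0.008 [ 0.5296 -0.2396  0.008 ]
(383, 290) 0.086 [ 0.5256 -0.2624  0.086 ]
[[-1.58774870e-02  9.99873937e-01  1.20618961e-04]
 [ 9.60613844e-01  1.52205845e-02  2.77469595e-01]
 [ 2.77432780e-01  4.52138812e-03 -9.60734411e-01]]
```

View pics/w4c.png

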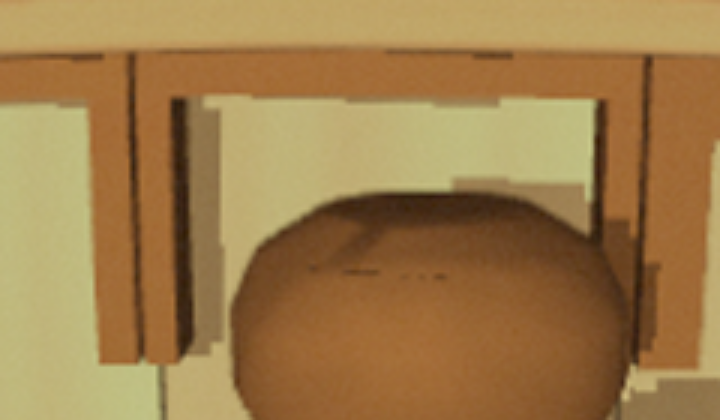

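The nest's inner walls at crop columns 172 and 605 put its centre about 4–5 mm to the −y side of the head. I'll shift −4 mm and lower.

Call:
arm_command(targets=[{"tx": 0.5, "ty": -4, "tz": 5, "roll": 0, "grip": 1}, {"tx": 0, "ty": 0, "tz": 12, "roll": 0, "grip": 1}, {"tx": 0, "ty": 0, "tz": 10, "roll": 0, "grip": 1}, {"tx": 0, "ty": 0, "tz": 5, "roll": 0, "grip": 1}, {"tx": 0, "ty": 0, "tz": 2, "roll": 0, "grip": 1}, {"tx": 0, "ty": 0, "tz": 1, "roll": 0, "grip": 1}, {"tx": 0, "ty": 0, "tz": 0.5, "roll": 0, "grip": 1}, {"tx": 0, "ty": 0, "tz": 0, "roll": 0, "grip": 1}, {"tx": 0, "ty": 0, "tz": 0, "roll": 0, "grip": 1}])

```text
time_s: 9.32
position: [0.5666, -0.2673, 0.0301]
tcp_rot: [-0.023, 3.14, -0.001]
contact_force: [0.4, -0.2, 0.2]
width: 0.239
gripper_force: 34.5
```

Call:
arm_command(targets=[{"tx": 0, "ty": 0, "tz": 0.5, "roll": 0, "grip": 1}, {"tx": 0, "ty": 0, "tz": 0.5, "roll": 0, "grip": 1}, {"tx": 0, "ty": 0, "tz": 0, "roll": 0, "grip": 1}, {"tx": 0, "ty": 0, "tz": 0, "roll": 0, "grip": 0.2}, {"tx": 0, "ty": 0, "tz": 0, "roll": 0, "grip": 0.2}, {"tx": 0, "ty": 0, "tz": 0, "roll": 0, "grip": 0.2}, {"tx": 0, "ty": 0, "tz": 0, "roll": 0, "grip": 0.2}, {"tx": 0, "ty": 0, "tz": -10, "roll": 0, "grip": 0.2}, {"tx": 0, "ty": 0, "tz": -20, "roll": 0, "grip": 0.2}, {"tx": 0, "ty": 0, "tz": -30, "roll": 0, "grip": -1}, {"tx": 0, "ty": 0, "tz": -30, "roll": 0, "grip": -1}, {"tx": -30, "ty": 0, "tz": -30, "roll": 0, "grip": -1}, {"tx": -30, "ty": 0, "tz": -20, "roll": 0, "grip": -1}, {"tx": 0, "ty": 0, "tz": 0, "roll": 0, "grip": -1}, {"tx": 0, "ty": 0, "tz": 0, "roll": 0, "grip": -1}])

```text
time_s: 10.57
position: [0.6276, -0.2657, 0.1702]
tcp_rot: [-0.026, 3.138, -0.001]
contact_force: [-0.2, -0.7, -1.4]
width: 1.0
gripper_force: 0.0
```

Run:
```python
from h import *
look(["large_gouge"],.019,"w5",["large_gouge","small_seat","medium_seat","large_seat","stone_seat"])
plan(.438+.055,.106+.022,.15,22)
```

```text
large_gouge 0.82 [253. 116.] 3143 [ 0.571 -0.266] 0.744 -0.052 0.092 [ 0.519 -0.267] [ 0.663 -0.265]
large_gouge 0.81 [254. 122.] [ 0.5661 -0.2672  0.019 ]
small_seat 0.75 [386. 130.] [ 0.5677 -0.1364  0.019 ]
medium_seat 0.89 [322. 125.] [ 0.567  -0.2028  0.019 ]
large_seat 0.79 [252. 119.] [ 0.5636 -0.2683  0.019 ]
stone_seat 0.94 [184. 126.] [ 0.5702 -0.3323  0.019 ]
t=10.92 pos [ 0.6246 -0.2666  0.1676] psi -179.2 | roll -21.2: 4 x -5.30; move [-25.8 415.1  17.6]: 14 x [-1.84 29.65  1.26]; w 1.00 F [ 0.1 -0.   0.4] g 0.0
```

View pics/w5.png

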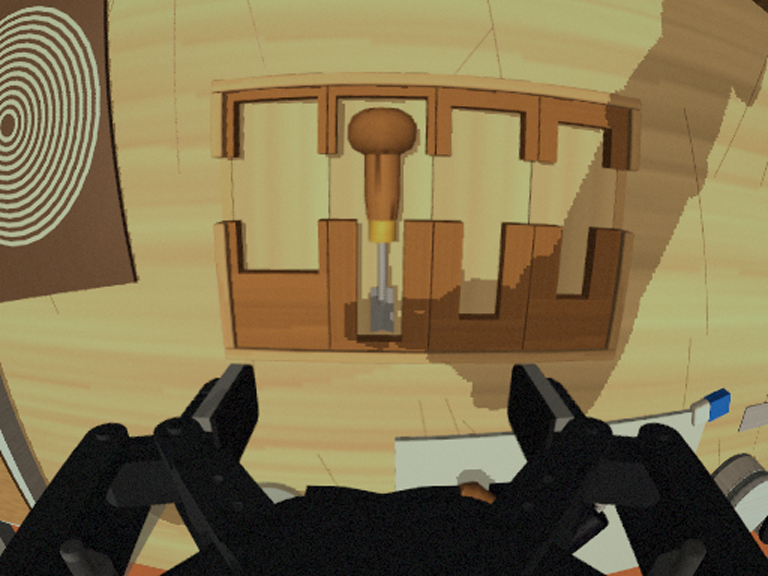

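The large gouge lies flush in its nest, head at (382,130) in the wide end. Next, the medium gouge.

Call:
arm_command(targets=[{"tx": 0, "ty": 0, "tz": 0, "roll": -5.3, "grip": -1}, {"tx": 0, "ty": 0, "tz": 0, "roll": -5.3, "grip": -1}, {"tx": 0, "ty": 0, "tz": 0, "roll": -5.3, "grip": -1}, {"tx": 0, "ty": 0, "tz": 0, "roll": -5.3, "grip": -1}, {"tx": -2, "ty": 29.5, "tz": 1, "roll": 0, "grip": -1}, {"tx": -2, "ty": 29.5, "tz": 1, "roll": 0, "grip": -1}, {"tx": -2, "ty": 29.5, "tz": 1, "roll": 0, "grip": -1}, {"tx": -2, "ty": 29.5, "tz": 1, "roll": 0, "grip": -1}, {"tx": -2, "ty": 29.5, "tz": 1, "roll": 0, "grip": -1}, {"tx": -2, "ty": 29.5, "tz": 1, "roll": 0, "grip": -1}, {"tx": -2, "ty": 29.5, "tz": 1, "roll": 0, "grip": -1}, {"tx": -2, "ty": 29.5, "tz": 1, "roll": 0, "grip": -1}, {"tx": -2, "ty": 29.5, "tz": 1, "roll": 0, "grip": -1}, {"tx": -2, "ty": 29.5, "tz": 1, "roll": 0, "grip": -1}, {"tx": -2, "ty": 29.5, "tz": 1, "roll": 0, "grip": -1}, {"tx": -2, "ty": 29.5, "tz": 1, "roll": 0, "grip": -1}, {"tx": -2, "ty": 29.5, "tz": 1, "roll": 0, "grip": -1}, {"tx": -2, "ty": 29.5, "tz": 1, "roll": 0, "grip": -1}, {"tx": 0, "ty": 0, "tz": 0, "roll": 0, "grip": -1}, {"tx": 0, "ty": 0, "tz": 0, "roll": 0, "grip": -1}])

```text
time_s: 12.58
position: [0.4956, 0.1287, 0.1543]
tcp_rot: [0.607, -3.082, -0.001]
contact_force: [0.5, -0.8, -0.2]
width: 0.998
gripper_force: 0.0
```

Run:
```python
from h import *
look(["medium_gouge"],.0095,"w6",["medium_gouge"])
plan(.438,.106,.021,22)
```

```text
medium_gouge 0.8 [251. 112.] 2299 [0.438 0.104] 22.969 -0.042 0.078 [0.399 0.088] [0.51  0.135]
medium_gouge 0.58 [102.   7.] 1051 [ 0.383 -0.086] -94.057 -0.029 0.053 [ 0.385 -0.057] [ 0.379 -0.139]
medium_gouge 0.97 [253. 119.] [0.4364 0.1033 0.0095]
medium_gouge 0.85 [86.  1.] [ 0.3758 -0.1063  0.0095]
t=12.73 pos [0.4968 0.1256 0.1541] psi -158.1 | roll -0.1: 1 x -0.06; move [ 61.8   3.9 133.1]: 5 x [12.37  0.77 26.63]; w 1.00 F [ 0.7 -0.  -0.5] g 0.0
```

View pics/w6.png

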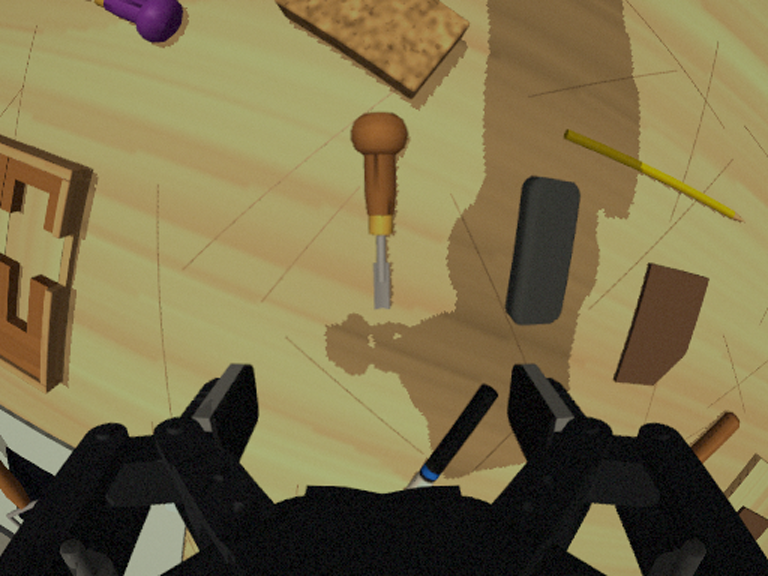

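The medium gouge (brown, head at (380,132), blade tip at (382,300)) is under the camera. The cork is clear of the finger positions.

Call:
arm_command(newtons=35, targets=[{"tx": 21, "ty": 0.3, "tz": 20, "roll": -0.3, "grip": -1}, {"tx": 21, "ty": 0.3, "tz": 20, "roll": 0, "grip": -1}, {"tx": 21, "ty": 0.2, "tz": 20, "roll": 0, "grip": -1}, {"tx": 0, "ty": 0, "tz": 25, "roll": 0, "grip": -1}, {"tx": 0, "ty": 0, "tz": 25, "roll": 0, "grip": -1}, {"tx": 0, "ty": 0, "tz": 15, "roll": 0, "grip": -1}, {"tx": 0, "ty": 0, "tz": 8, "roll": 0, "grip": -1}, {"tx": 0, "ty": 0, "tz": 0, "roll": 0, "grip": -1}, {"tx": 0, "ty": 0, "tz": 0, "roll": 0, "grip": -1}, {"tx": 0, "ty": 0, "tz": 0, "roll": 0, "grip": 1}, {"tx": 0, "ty": 0, "tz": 0, "roll": 0, "grip": 1}, {"tx": 0, "ty": 0, "tz": 0, "roll": 0, "grip": 1}, {"tx": 0, "ty": 0, "tz": 0, "roll": 0, "grip": 1}, {"tx": 0, "ty": 0, "tz": 0, "roll": 0, "grip": 1}, {"tx": 0, "ty": 0, "tz": 0, "roll": 0, "grip": 1}, {"tx": 0, "ty": 0, "tz": 0, "roll": 0, "grip": 1}, {"tx": 0, "ty": 0, "tz": 0, "roll": 0, "grip": 1}])

```text
time_s: 14.15
position: [0.4381, 0.1039, 0.0217]
tcp_rot: [-0.609, 3.081, -0.0]
contact_force: [-1.9, -0.4, 5.9]
width: 0.208
gripper_force: 34.3
```

Run:
```python
from h import *
plan(.567,-.2015,.12,.9)
```

```text
t=14.15 pos [0.4381 0.1039 0.0217] psi -157.7 | roll 21.4: 4 x 5.36; move [-124.1 -307.4  -98.3]: 12 x [-10.34 -25.61  -8.19]; w 0.21 F [-1.9 -0.4  5.9] g 34.3
```

Call:
arm_command(targets=[{"tx": 0, "ty": 0, "tz": -10, "roll": 0, "grip": 1}, {"tx": 0, "ty": 0, "tz": -25, "roll": 0, "grip": 1}, {"tx": 0, "ty": 0, "tz": -30, "roll": 5.35, "grip": 1}, {"tx": 0, "ty": 0, "tz": -25, "roll": 5.35, "grip": 1}, {"tx": 0, "ty": 0, "tz": -10, "roll": 5.35, "grip": 1}, {"tx": 0, "ty": 0, "tz": 0, "roll": 5.35, "grip": 1}, {"tx": -10.5, "ty": -25.5, "tz": 0, "roll": 0, "grip": 1}, {"tx": -10.5, "ty": -25.5, "tz": 0, "roll": 0, "grip": 1}, {"tx": -10.5, "ty": -25.5, "tz": 0, "roll": 0, "grip": 1}, {"tx": -10.5, "ty": -25.5, "tz": 0, "roll": 0, "grip": 1}, {"tx": -10.5, "ty": -25.5, "tz": 0, "roll": 0, "grip": 1}, {"tx": -10.5, "ty": -25.5, "tz": 0, "roll": 0, "grip": 1}, {"tx": -10.5, "ty": -25.5, "tz": 0, "roll": 0, "grip": 1}, {"tx": -10.5, "ty": -25.5, "tz": 0, "roll": 0, "grip": 1}, {"tx": -10, "ty": -25.5, "tz": 0, "roll": 0, "grip": 1}, {"tx": -10, "ty": -25.5, "tz": 0, "roll": 0, "grip": 1}, {"tx": -10, "ty": -25.5, "tz": 0, "roll": 0, "grip": 1}, {"tx": -10, "ty": -26, "tz": 0, "roll": 0, "grip": 1}, {"tx": 0, "ty": 0, "tz": 0, "roll": 0, "grip": 1}, {"tx": 0, "ty": 0, "tz": 0, "roll": 0, "grip": 1}])

```text
time_s: 15.82
position: [0.5666, -0.2024, 0.1207]
tcp_rot: [0.021, -3.141, 0.001]
contact_force: [-0.1, 0.3, -1.2]
width: 0.201
gripper_force: 34.6
```

Call:
arm_command(targets=[{"tx": 0, "ty": 0, "tz": 20, "roll": 0, "grip": 1}, {"tx": 0, "ty": 0, "tz": 25, "roll": 0, "grip": 1}, {"tx": 0, "ty": 0, "tz": 15, "roll": 0, "grip": 1}, {"tx": 0, "ty": 0, "tz": 0, "roll": 0, "grip": 1}, {"tx": 0, "ty": 0, "tz": 0, "roll": 0, "grip": 1}])

```text
time_s: 16.23
position: [0.5663, -0.1991, 0.0609]
tcp_rot: [0.028, -3.139, -0.002]
contact_force: [-0.1, -0.1, -0.6]
width: 0.209
gripper_force: 34.6
```

```bash
cat >> h.py <<'E'
def held(save):
    look([],.03,save)
E
python3 - <<'E'
from h import *
held("w7")
plan(.567,-.2015,.03,.9)
E
```

```text
t=16.28 pos [ 0.5671 -0.1996  0.0619] psi -179.0 | roll 0.1: 1 x 0.11; move [ 0.2 -1.9 31.9]: 2 x [ 0.08 -0.96 15.93]; w 0.21 F [ 0.9 -0.7 -0. ] g 34.6
```

View pics/w7.png

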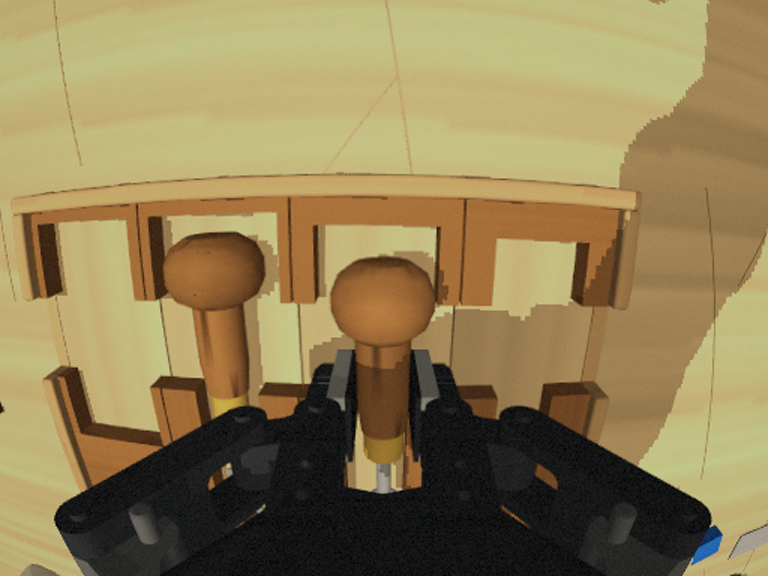

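Held straight. The nest centre is at column ~377 against the head at 383, so I'll shift −2 mm and lower.

Call:
arm_command(targets=[{"tx": 0, "ty": -2, "tz": 5, "roll": 0, "grip": 1}, {"tx": 0, "ty": 0, "tz": 10, "roll": 0, "grip": 1}, {"tx": 0, "ty": 0, "tz": 9, "roll": 0, "grip": 1}, {"tx": 0, "ty": 0, "tz": 5, "roll": 0, "grip": 1}, {"tx": 0, "ty": 0, "tz": 2, "roll": 0, "grip": 1}, {"tx": 0, "ty": 0, "tz": 1, "roll": 0, "grip": 1}, {"tx": 0, "ty": 0, "tz": 0.5, "roll": 0, "grip": 1}, {"tx": 0, "ty": 0, "tz": 0, "roll": 0, "grip": 1}, {"tx": 0, "ty": 0, "tz": 0, "roll": 0, "grip": 0.2}, {"tx": 0, "ty": 0, "tz": 0, "roll": 0, "grip": 0.2}, {"tx": 0, "ty": 0, "tz": 0, "roll": 0, "grip": 0.2}, {"tx": 0, "ty": 0, "tz": 0, "roll": 0, "grip": 0.2}, {"tx": 0, "ty": 0, "tz": -10, "roll": 0, "grip": 0.2}, {"tx": 0, "ty": 0, "tz": -20, "roll": 0, "grip": 0.2}, {"tx": 0, "ty": 0, "tz": -30, "roll": 0, "grip": -1}, {"tx": 0, "ty": 0, "tz": -30, "roll": 0, "grip": -1}, {"tx": -30, "ty": 0, "tz": -30, "roll": 0, "grip": -1}, {"tx": -30, "ty": 0, "tz": -20, "roll": 0, "grip": -1}, {"tx": 0, "ty": 0, "tz": 0, "roll": 0, "grip": -1}])

```text
time_s: 17.87
position: [0.6337, -0.2007, 0.1745]
tcp_rot: [-0.029, 3.128, -0.002]
contact_force: [0.4, -0.2, 0.4]
width: 0.995
gripper_force: 0.0
```

Run:
```python
from h import *
look(["medium_gouge","large_gouge"],.018,"w8",["medium_gouge","small_seat","stone_seat"])
c=r.get_calibration("top"); r.snapshot("top")
for n in("medium_gouge","small_gouge"):
  for d in r.trace("top",n)[:3]: print(n,d['p'],maskpose(c,d['pixels'],.008))
plan(.607,.357,.15,-30)
```

```text
medium_gouge 0.58 [254. 107.] 2143 [ 0.567 -0.202] 1.231 -0.043 0.078 [ 0.524 -0.203] [ 0.644 -0.2  ]
large_gouge 0.98 [186. 106.] 2816 [ 0.571 -0.267] 1.132 -0.052 0.092 [ 0.519 -0.268] [ 0.663 -0.265]
medium_gouge 0.84 [253. 112.] [ 0.5647 -0.2032  0.018 ]
small_seat 0.64 [321. 120.] [ 0.5692 -0.1387  0.018 ]
stone_seat 0.71 [124. 118.] [ 0.567  -0.3317  0.018 ]
medium_gouge 0.75 (array([ 0.5618467 , -0.20273434]), np.float64(0.9379385400537504), np.float64(-0.03647133614074628), np.float64(0.07932520223980928), array([ 0.52538025, -0.20333135]), array([ 0.64116127, -0.20143583]))
medium_gouge 0.67 (array([ 0.3767045 , -0.10475488]), np.float64(-97.24931807159254), np.float64(-0.04356659647238603), np.float64(0.07520928477340885), array([ 0.38220204, -0.06153653]), array([ 0.36721405, -0.17936297]))
medium_gouge 0.47 (array([ 0.30066798, -0.24890598]), np.float64(77.21901855456294), np.float64(-0.033037473283308874), np.float64(0.04345420951998835), array([ 0.29335927, -0.28112488]), array([ 0.31028113, -0.20652845]))
small_gouge 0.54 (array([0.59729512, 0.35754352]), np.float64(-20.02401800844537), np.float64(-0.03490995580892299), np.float64(0.0633504860136049), array([0.5644955 , 0.36949717]), array([0.65681601, 0.33585142]))
t=18.32 pos [ 0.6255 -0.2017  0.1676] psi -179.1 | roll 30.9: 5 x 6.18; move [295.4 474.6  17.6]: 19 x [15.55 24.98  0.93]; w 0.99 F [-0.1 -0.1 -0.7] g 0.0
```

Call:
arm_command(targets=[{"tx": 0, "ty": 0, "tz": 0, "roll": 7, "grip": -1}, {"tx": 0, "ty": 0, "tz": 0, "roll": 7, "grip": -1}, {"tx": 0, "ty": 0, "tz": 0, "roll": 7, "grip": -1}, {"tx": 9.3, "ty": 30.3, "tz": 1, "roll": 0, "grip": -1}, {"tx": 9.3, "ty": 30.3, "tz": 1, "roll": 0, "grip": -1}, {"tx": 9.3, "ty": 30.3, "tz": 1, "roll": 0, "grip": -1}, {"tx": 9.3, "ty": 30.3, "tz": 1, "roll": 0, "grip": -1}, {"tx": 9.3, "ty": 30.3, "tz": 1, "roll": 0, "grip": -1}, {"tx": 9.3, "ty": 30.3, "tz": 1, "roll": 0, "grip": -1}, {"tx": 9.3, "ty": 30.3, "tz": 1, "roll": 0, "grip": -1}, {"tx": 9.3, "ty": 30.3, "tz": 1, "roll": 0, "grip": -1}, {"tx": 9.3, "ty": 30.3, "tz": 1, "roll": 0, "grip": -1}, {"tx": 9.3, "ty": 30.3, "tz": 1, "roll": 0, "grip": -1}, {"tx": 9.3, "ty": 30.3, "tz": 1, "roll": 0, "grip": -1}, {"tx": 9.3, "ty": 30.3, "tz": 1, "roll": 0, "grip": -1}, {"tx": 9.3, "ty": 30.3, "tz": 1, "roll": 0, "grip": -1}, {"tx": 9.3, "ty": 30.3, "tz": 1, "roll": 0, "grip": -1}, {"tx": 9.3, "ty": 30.3, "tz": 1, "roll": 0, "grip": -1}, {"tx": 9.3, "ty": 30.3, "tz": 1, "roll": 0, "grip": -1}, {"tx": 9.3, "ty": 30.3, "tz": 1, "roll": 0, "grip": -1}])

```text
time_s: 19.98
position: [0.6542, 0.3377, 0.1508]
tcp_rot: [-0.547, -3.093, 0.001]
contact_force: [0.8, -0.1, 0.0]
width: 0.996
gripper_force: 0.0
```

Call:
arm_command(targets=[{"tx": 0, "ty": 0, "tz": 0, "roll": 0, "grip": -1}, {"tx": 0, "ty": 0, "tz": 0, "roll": 0, "grip": -1}, {"tx": 0, "ty": 0, "tz": 0, "roll": 0, "grip": -1}])

```text
time_s: 20.23
position: [0.6544, 0.3357, 0.1506]
tcp_rot: [-0.547, -3.093, 0.002]
contact_force: [0.4, -1.0, 0.5]
width: 0.998
gripper_force: 0.0
```

Run:
```python
from h import *
look(["small_gouge"],.008,"w9",["small_gouge","bradawl"])
plan(.601,.356,.021,-20)
```

```text
small_gouge 0.96 [257. 122.] 1598 [0.6   0.357] -20.372 -0.035 0.067 [0.566 0.369] [0.662 0.333]
small_gouge 0.92 [256. 131.] [0.604  0.3552 0.008 ]
bradawl 0.83 [342.  14.] [0.5238 0.4688 0.008 ]
t=20.43 pos [0.6551 0.3347 0.1514] psi 159.8 | roll -0.2: 1 x -0.18; move [ 58.1   1.5 130.4]: 5 x [11.63  0.31 26.08]; w 1.00 F [-0.3 -0.5  0.3] g 0.0
```

View pics/w9.png

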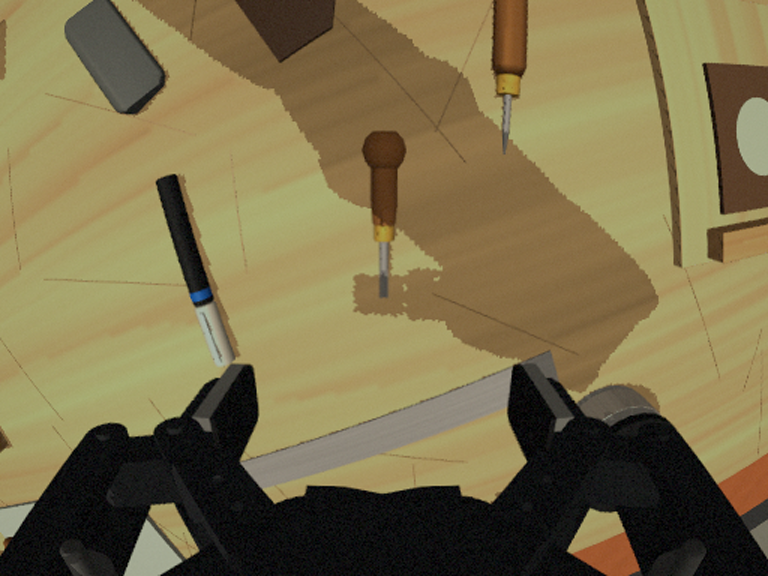

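The small gouge (head (384,148), tip (384,295)) is clear. The bradawl spike tip is at (505,152), so I'll descend half-closed to stay away from it.

Call:
arm_command(newtons=35, targets=[{"tx": 19, "ty": 0.4, "tz": 20, "roll": 0, "grip": 0}, {"tx": 19, "ty": 0.3, "tz": 20, "roll": 0, "grip": 0}, {"tx": 19, "ty": 0.3, "tz": 20, "roll": 0, "grip": 0}, {"tx": 0, "ty": 0, "tz": 25, "roll": 0, "grip": 0}, {"tx": 0, "ty": 0, "tz": 23, "roll": 0, "grip": 0}, {"tx": 0, "ty": 0, "tz": 15, "roll": 0, "grip": 0}, {"tx": 0, "ty": 0, "tz": 7, "roll": 0, "grip": 0}, {"tx": 0, "ty": 0, "tz": 0, "roll": 0, "grip": 0}, {"tx": 0, "ty": 0, "tz": 0, "roll": 0, "grip": 0}, {"tx": 0, "ty": 0, "tz": 0, "roll": 0, "grip": 1}, {"tx": 0, "ty": 0, "tz": 0, "roll": 0, "grip": 1}, {"tx": 0, "ty": 0, "tz": 0, "roll": 0, "grip": 1}, {"tx": 0, "ty": 0, "tz": 0, "roll": 0, "grip": 1}, {"tx": 0, "ty": 0, "tz": 0, "roll": 0, "grip": 1}, {"tx": 0, "ty": 0, "tz": 0, "roll": 0, "grip": 1}, {"tx": 0, "ty": 0, "tz": 0, "roll": 0, "grip": 1}, {"tx": 0, "ty": 0, "tz": 0, "roll": 0, "grip": 1}])

```text
time_s: 21.85
position: [0.6023, 0.3574, 0.0228]
tcp_rot: [0.547, 3.091, 0.003]
contact_force: [-0.8, -0.6, 6.6]
width: 0.171
gripper_force: 35.1
```

Run:
```python
from h import *
plan(.567,-.136,.12,.9)
```

```text
t=21.85 pos [0.6023 0.3574 0.0228] psi 159.9 | roll -21.0: 3 x -6.99; move [  43.  -492.8  -97.2]: 17 x [  2.53 -28.99  -5.72]; w 0.17 F [-0.8 -0.6  6.6] g 35.1
```

Call:
arm_command(targets=[{"tx": 0, "ty": 0, "tz": -10, "roll": 0, "grip": 1}, {"tx": 0, "ty": 0, "tz": -25, "roll": 0, "grip": 1}, {"tx": 0, "ty": 0, "tz": -30, "roll": -7, "grip": 1}, {"tx": 0, "ty": 0, "tz": -25, "roll": -7, "grip": 1}, {"tx": 0, "ty": 0, "tz": -10, "roll": -7, "grip": 1}, {"tx": 3, "ty": -29, "tz": 0, "roll": 0, "grip": 1}, {"tx": 3, "ty": -29, "tz": 0, "roll": 0, "grip": 1}, {"tx": 3, "ty": -29, "tz": 0, "roll": 0, "grip": 1}, {"tx": 3, "ty": -29, "tz": 0, "roll": 0, "grip": 1}, {"tx": 3, "ty": -29, "tz": 0, "roll": 0, "grip": 1}, {"tx": 3, "ty": -29, "tz": 0, "roll": 0, "grip": 1}, {"tx": 3, "ty": -29, "tz": 0, "roll": 0, "grip": 1}, {"tx": 3, "ty": -29, "tz": 0, "roll": 0, "grip": 1}, {"tx": 3, "ty": -29, "tz": 0, "roll": 0, "grip": 1}, {"tx": 2, "ty": -29, "tz": 0, "roll": 0, "grip": 1}, {"tx": 2, "ty": -29, "tz": 0, "roll": 0, "grip": 1}, {"tx": 2, "ty": -29, "tz": 0, "roll": 0, "grip": 1}, {"tx": 2, "ty": -29, "tz": 0, "roll": 0, "grip": 1}, {"tx": 2, "ty": -29, "tz": 0, "roll": 0, "grip": 1}, {"tx": 2, "ty": -29, "tz": 0, "roll": 0, "grip": 1}])

```text
time_s: 23.52
position: [0.5693, -0.08, 0.122]
tcp_rot: [-0.026, 3.141, -0.001]
contact_force: [1.1, 0.4, 0.1]
width: 0.165
gripper_force: 34.3
```

Call:
arm_command(targets=[{"tx": 2, "ty": -29, "tz": 0, "roll": 0, "grip": 1}, {"tx": 2, "ty": -28, "tz": 0, "roll": 0, "grip": 1}, {"tx": 0, "ty": 0, "tz": 20, "roll": 0, "grip": 1}, {"tx": 0, "ty": 0, "tz": 25, "roll": 0, "grip": 1}, {"tx": 0, "ty": 0, "tz": 15, "roll": 0, "grip": 1}, {"tx": 0, "ty": 0, "tz": 0, "roll": 0, "grip": 1}, {"tx": 0, "ty": 0, "tz": 0, "roll": 0, "grip": 1}])

```text
time_s: 24.1
position: [0.5661, -0.1355, 0.0613]
tcp_rot: [0.026, -3.14, -0.0]
contact_force: [0.5, 0.0, -0.1]
width: 0.171
gripper_force: 34.3
```

Run:
```python
from h import *
held("w10")
plan(.567,-.136,.03,.9)
```

```text
t=24.15 pos [ 0.5669 -0.1355  0.0621] psi -179.0 | roll 0.1: 1 x 0.06; move [-0.1 -0.5 32.1]: 2 x [-0.07 -0.23 16.06]; w 0.17 F [1.  0.3 0.1] g 34.3
```

View pics/w10.png

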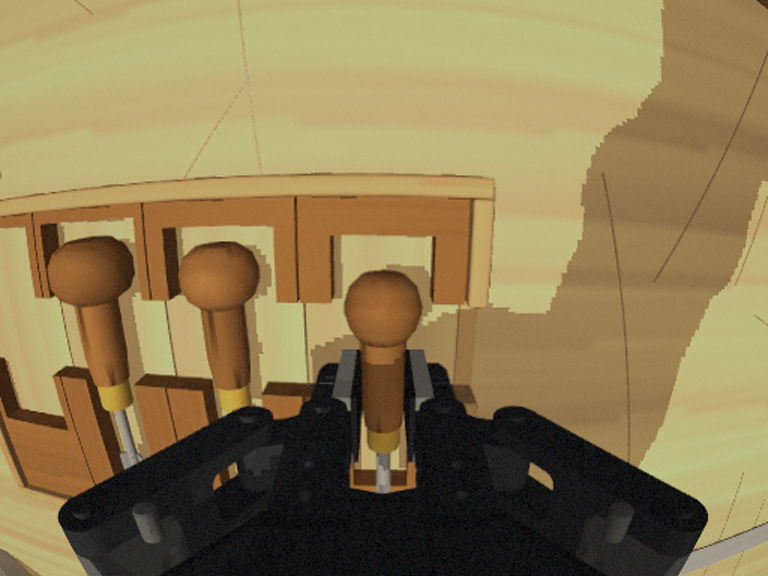

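The nest (332–435) is centred on the head (383). Lower and release.

Call:
arm_command(targets=[{"tx": 0, "ty": 0, "tz": 5, "roll": 0, "grip": 1}, {"tx": 0, "ty": 0, "tz": 10, "roll": 0, "grip": 1}, {"tx": 0, "ty": 0, "tz": 9, "roll": 0, "grip": 1}, {"tx": 0, "ty": 0, "tz": 5, "roll": 0, "grip": 1}, {"tx": 0, "ty": 0, "tz": 2, "roll": 0, "grip": 1}, {"tx": 0, "ty": 0, "tz": 1, "roll": 0, "grip": 1}, {"tx": 0, "ty": 0, "tz": 0.5, "roll": 0, "grip": 1}, {"tx": 0, "ty": 0, "tz": 0, "roll": 0, "grip": 1}, {"tx": 0, "ty": 0, "tz": 0, "roll": 0, "grip": 0.3}, {"tx": 0, "ty": 0, "tz": 0, "roll": 0, "grip": 0.3}, {"tx": 0, "ty": 0, "tz": 0, "roll": 0, "grip": 0.3}, {"tx": 0, "ty": 0, "tz": 0, "roll": 0, "grip": 0.3}, {"tx": 0, "ty": 0, "tz": -10, "roll": 0, "grip": 0.3}, {"tx": 0, "ty": 0, "tz": -20, "roll": 0, "grip": 0.3}, {"tx": 0, "ty": 0, "tz": -30, "roll": 0, "grip": -1}, {"tx": 0, "ty": 0, "tz": -30, "roll": 0, "grip": -1}, {"tx": -30, "ty": 0, "tz": -30, "roll": 0, "grip": -1}, {"tx": -30, "ty": 0, "tz": -20, "roll": 0, "grip": -1}, {"tx": 0, "ty": 0, "tz": 0, "roll": 0, "grip": -1}])

```text
time_s: 25.73
position: [0.6331, -0.134, 0.1742]
tcp_rot: [-0.027, 3.128, -0.001]
contact_force: [0.1, 0.4, 0.0]
width: 0.997
gripper_force: 0.0
```

Run:
```python
from h import *
look(["small_gouge","medium_gouge","large_gouge"],.016,"w11",["stone_seat"])
plan(.435+.055,.219+.017,.15,17)
```

```text
small_gouge 0.97 [254. 107.] 1394 [ 0.565 -0.135] 0.516 -0.036 0.064 [ 0.528 -0.135] [ 0.629 -0.134]
medium_gouge 0.7 [184. 104.] 2064 [ 0.567 -0.202] 1.578 -0.044 0.079 [ 0.523 -0.203] [ 0.645 -0.2  ]
large_gouge 0.62 [125. 111.] 2554 [ 0.571 -0.268] 1.234 -0.052 0.093 [ 0.518 -0.269] [ 0.663 -0.266]
stone_seat 0.97 [ 73. 124.] [ 0.5691 -0.3297  0.016 ]
t=25.98 pos [ 0.6243 -0.1347  0.1671] psi -179.1 | roll -16.1: 3 x -5.35; move [ 20.1 393.8  17.1]: 14 x [ 1.43 28.13  1.22]; w 1.00 F [ 1.   0.5 -0.4] g 0.0
```

Call:
arm_command(targets=[{"tx": 0, "ty": 0, "tz": 0, "roll": -5.4, "grip": -1}, {"tx": 0, "ty": 0, "tz": 0, "roll": -5.4, "grip": -1}, {"tx": 0, "ty": 0, "tz": 0, "roll": -5.4, "grip": -1}, {"tx": 1.5, "ty": 28, "tz": 1, "roll": 0, "grip": -1}, {"tx": 1.5, "ty": 28, "tz": 1, "roll": 0, "grip": -1}, {"tx": 1.5, "ty": 28, "tz": 1, "roll": 0, "grip": -1}, {"tx": 1.5, "ty": 28, "tz": 1, "roll": 0, "grip": -1}, {"tx": 1.5, "ty": 28, "tz": 1, "roll": 0, "grip": -1}, {"tx": 1.5, "ty": 28, "tz": 1, "roll": 0, "grip": -1}, {"tx": 1.5, "ty": 28, "tz": 1, "roll": 0, "grip": -1}, {"tx": 1.5, "ty": 28, "tz": 1, "roll": 0, "grip": -1}, {"tx": 1.5, "ty": 28, "tz": 1, "roll": 0, "grip": -1}, {"tx": 1.5, "ty": 28, "tz": 1, "roll": 0, "grip": -1}, {"tx": 1.5, "ty": 28, "tz": 1, "roll": 0, "grip": -1}, {"tx": 1.5, "ty": 28, "tz": 1, "roll": 0, "grip": -1}, {"tx": 1.5, "ty": 28, "tz": 1, "roll": 0, "grip": -1}, {"tx": 1.5, "ty": 28, "tz": 1, "roll": 0, "grip": -1}, {"tx": 0, "ty": 0, "tz": 0, "roll": 0, "grip": -1}, {"tx": 0, "ty": 0, "tz": 0, "roll": 0, "grip": -1}])

```text
time_s: 27.57
position: [0.4885, 0.2348, 0.1535]
tcp_rot: [0.474, -3.104, 0.0]
contact_force: [0.5, -1.2, -0.2]
width: 1.001
gripper_force: 0.0
```

Run:
```python
from h import *
look(["slip_stone"],.01,"w12",["slip_stone"])
plan(.435,.219,.02,17)
```

```text
slip_stone 0.64 [255. 132.] 4477 [0.436 0.219] 17.391 -0.048 0.049 [0.391 0.205] [0.483 0.233]
slip_stone 0.98 [257. 131.] [0.4358 0.2212 0.01  ]
t=27.72 pos [0.4903 0.232  0.1537] psi -163.0 | roll 0.0: 1 x 0.05; move [ 56.7   3.7 133.7]: 5 x [11.34  0.74 26.75]; w 1.00 F [ 0.5 -0.8 -0.7] g 0.0
```

View pics/w12.png

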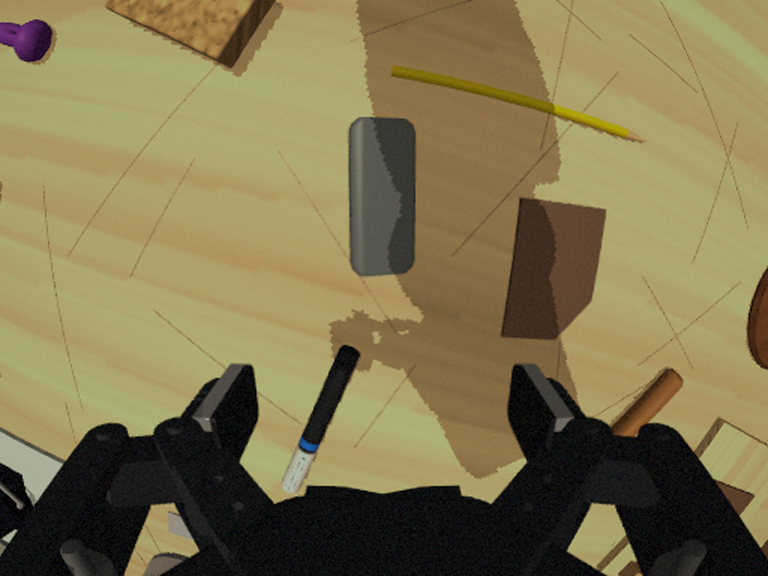

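The slip stone is at (382,195) with its long sides vertical in view; the thick side is on the left, where the side face shows. The lino is at (555,270), so I'll descend with the fingers only part open.

Call:
arm_command(newtons=45, targets=[{"tx": 18.5, "ty": 0.5, "tz": 20, "roll": 0, "grip": -0.45}, {"tx": 18.5, "ty": 0.5, "tz": 20, "roll": 0, "grip": -0.45}, {"tx": 18.5, "ty": 0.5, "tz": 20, "roll": 0, "grip": -0.45}, {"tx": 0, "ty": 0, "tz": 25, "roll": 0, "grip": -0.45}, {"tx": 0, "ty": 0, "tz": 25, "roll": 0, "grip": -0.45}, {"tx": 0, "ty": 0, "tz": 15, "roll": 0, "grip": -0.45}, {"tx": 0, "ty": 0, "tz": 7, "roll": 0, "grip": -0.45}, {"tx": 0, "ty": 0, "tz": 2, "roll": 0, "grip": -0.45}, {"tx": 0, "ty": 0, "tz": 0, "roll": 0, "grip": -0.45}, {"tx": 0, "ty": 0, "tz": 0, "roll": 0, "grip": -0.45}])

```text
time_s: 28.55
position: [0.4374, 0.2187, 0.0209]
tcp_rot: [-0.467, 3.106, 0.0]
contact_force: [-0.1, 0.2, -0.7]
width: 0.725
gripper_force: 0.0
```

Call:
arm_command(newtons=45, targets=[{"tx": 0, "ty": 0, "tz": 1.5, "roll": 0, "grip": 1}, {"tx": 0, "ty": 0, "tz": 0, "roll": 0, "grip": 1}, {"tx": 0, "ty": 0, "tz": 0, "roll": 0, "grip": 1}, {"tx": 0, "ty": 0, "tz": 0, "roll": 0, "grip": 1}, {"tx": 0, "ty": 0, "tz": 0, "roll": 0, "grip": 1}, {"tx": 0, "ty": 0, "tz": 0, "roll": 0, "grip": 1}, {"tx": 0, "ty": 0, "tz": 0, "roll": 0, "grip": 1}, {"tx": 0, "ty": 0, "tz": 0, "roll": 0, "grip": 1}])

```text
time_s: 29.22
position: [0.4374, 0.2188, 0.0197]
tcp_rot: [-0.468, 3.105, 0.0]
contact_force: [0.2, -2.3, 5.3]
width: 0.438
gripper_force: 44.5
```

Run:
```python
from h import *
plan(.568,-.3325,.14,.9)
```

```text
t=29.22 pos [0.4374 0.2188 0.0197] psi -162.9 | roll 16.2: 3 x 5.41; move [-122.  -553.3 -120.3]: 20 x [ -6.1  -27.66  -6.02]; w 0.44 F [ 0.2 -2.3  5.3] g 44.5
```

Call:
arm_command(targets=[{"tx": 0, "ty": 0, "tz": -8, "roll": 0, "grip": 1}, {"tx": 0, "ty": 0, "tz": -17, "roll": 0, "grip": 1}, {"tx": 0, "ty": 0, "tz": -25, "roll": 0, "grip": 1}, {"tx": 0, "ty": 0, "tz": -30, "roll": 5.4, "grip": 1}, {"tx": 0, "ty": 0, "tz": -25, "roll": 5.4, "grip": 1}, {"tx": 0, "ty": 0, "tz": -15, "roll": 5.4, "grip": 1}, {"tx": -6, "ty": -15, "tz": 0, "roll": 0, "grip": 1}, {"tx": -6, "ty": -27, "tz": 0, "roll": 0, "grip": 1}, {"tx": -6, "ty": -28, "tz": 0, "roll": 0, "grip": 1}, {"tx": -6, "ty": -28, "tz": 0, "roll": 0, "grip": 1}, {"tx": -6, "ty": -28, "tz": 0, "roll": 0, "grip": 1}, {"tx": -6, "ty": -28, "tz": 0, "roll": 0, "grip": 1}, {"tx": -6, "ty": -28, "tz": 0, "roll": 0, "grip": 1}, {"tx": -6, "ty": -28, "tz": 0, "roll": 0, "grip": 1}, {"tx": -6, "ty": -28, "tz": 0, "roll": 0, "grip": 1}, {"tx": -6, "ty": -28, "tz": 0, "roll": 0, "grip": 1}, {"tx": -6, "ty": -28, "tz": 0, "roll": 0, "grip": 1}, {"tx": -6, "ty": -28, "tz": 0, "roll": 0, "grip": 1}, {"tx": -6, "ty": -28, "tz": 0, "roll": 0, "grip": 1}, {"tx": -6, "ty": -28, "tz": 0, "roll": 0, "grip": 1}])

```text
time_s: 30.88
position: [0.5269, -0.159, 0.1395]
tcp_rot: [-0.026, 3.141, 0.0]
contact_force: [-0.2, -0.5, -1.4]
width: 0.436
gripper_force: 45.5
```

Call:
arm_command(targets=[{"tx": -6, "ty": -28, "tz": 0, "roll": 0, "grip": 1}, {"tx": -6, "ty": -28, "tz": 0, "roll": 0, "grip": 1}, {"tx": -6, "ty": -28, "tz": 0, "roll": 0, "grip": 1}, {"tx": -6, "ty": -28, "tz": 0, "roll": 0, "grip": 1}, {"tx": -6, "ty": -28, "tz": 0, "roll": 0, "grip": 1}, {"tx": -6, "ty": -28, "tz": 0, "roll": 0, "grip": 1}, {"tx": 0, "ty": 0, "tz": 0, "roll": 0, "grip": 1}, {"tx": 0, "ty": 0, "tz": 25, "roll": 0, "grip": 1}, {"tx": 0, "ty": 0, "tz": 25, "roll": 0, "grip": 1}, {"tx": 0, "ty": 0, "tz": 15, "roll": 0, "grip": 1}, {"tx": 0, "ty": 0, "tz": 5, "roll": 0, "grip": 1}, {"tx": 0, "ty": 0, "tz": 0, "roll": 0, "grip": 1}, {"tx": 0, "ty": 0, "tz": 0, "roll": 0, "grip": 1}])

```text
time_s: 31.97
position: [0.5662, -0.3251, 0.0696]
tcp_rot: [-0.026, 3.141, -0.0]
contact_force: [-1.0, 0.4, -0.2]
width: 0.436
gripper_force: 45.5
```

Run:
```python
from h import *
held("w13")
plan(.568,-.3325,.028,.9)
```

```text
t=32.02 pos [ 0.5665 -0.3253  0.0701] psi -179.1 | roll 0.0: 1 x 0.05; move [-1.4 -7.2 42.1]: 2 x [-0.69 -3.6  21.07]; w 0.44 F [-0.7 -0.3 -0.5] g 45.5
```

View pics/w13.png

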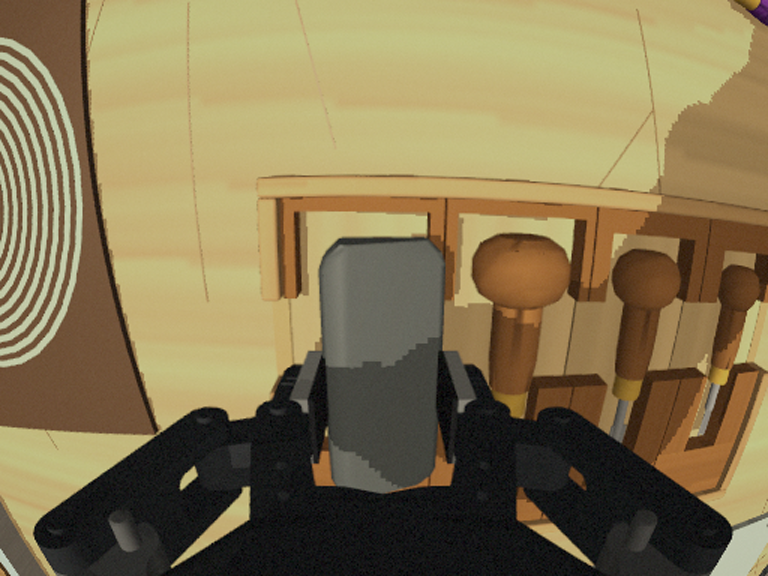

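The stone is held level. The nest's inner walls (298–430) are centred at 364 against the stone at 382, so I'll shift −7.5 mm, then lower.

Call:
arm_command(targets=[{"tx": -1, "ty": -4, "tz": 0, "roll": 0, "grip": 1}, {"tx": -1, "ty": -3.5, "tz": 5, "roll": 0, "grip": 1}, {"tx": 0, "ty": 0, "tz": 10, "roll": 0, "grip": 1}, {"tx": 0, "ty": 0, "tz": 10, "roll": 0, "grip": 1}, {"tx": 0, "ty": 0, "tz": 8, "roll": 0, "grip": 1}, {"tx": 0, "ty": 0, "tz": 4, "roll": 0, "grip": 1}, {"tx": 0, "ty": 0, "tz": 3, "roll": 0, "grip": 1}, {"tx": 0, "ty": 0, "tz": 1.5, "roll": 0, "grip": 1}, {"tx": 0, "ty": 0, "tz": 0.5, "roll": 0, "grip": 1}, {"tx": 0, "ty": 0, "tz": 0, "roll": 0, "grip": 1}, {"tx": 0, "ty": 0, "tz": 0, "roll": 0, "grip": 1}])

```text
time_s: 32.93
position: [0.5672, -0.3321, 0.0277]
tcp_rot: [0.026, -3.14, -0.001]
contact_force: [-5.2, 2.6, 10.6]
width: 0.439
gripper_force: 47.1
```

Call:
arm_command(targets=[{"tx": 0, "ty": 0, "tz": 0, "roll": 0, "grip": -0.2}, {"tx": 0, "ty": 0, "tz": 0, "roll": 0, "grip": -0.2}, {"tx": 0, "ty": 0, "tz": 0, "roll": 0, "grip": -0.2}, {"tx": 0, "ty": 0, "tz": 0, "roll": 0, "grip": -0.2}, {"tx": 0, "ty": 0, "tz": -10, "roll": 0, "grip": -0.2}, {"tx": 0, "ty": 0, "tz": -20, "roll": 0, "grip": -0.2}, {"tx": 0, "ty": 0, "tz": -30, "roll": 0, "grip": -0.2}, {"tx": 0, "ty": 0, "tz": -30, "roll": 0, "grip": -0.2}, {"tx": -30, "ty": 10, "tz": -30, "roll": 0, "grip": -0.2}, {"tx": -30, "ty": 20, "tz": -20, "roll": 0, "grip": -0.2}, {"tx": 0, "ty": 20, "tz": 0, "roll": 0, "grip": -0.2}, {"tx": 0, "ty": 0, "tz": 0, "roll": 0, "grip": -0.2}, {"tx": 0, "ty": 0, "tz": 0, "roll": 0, "grip": -0.2}])

```text
time_s: 34.02
position: [0.6264, -0.2802, 0.1663]
tcp_rot: [-0.031, 3.141, 0.0]
contact_force: [-0.5, -0.3, -0.5]
width: 0.606
gripper_force: 0.0
```

Run:
```python
from h import *
look(["slip_stone","large_gouge","medium_gouge","small_gouge"],.016,"w14",[])
im=cv2.imread("pics/w14.png")[60:390,150:680]; cv2.imwrite("pics/w14c.png",cv2.resize(im,None,fx=1.5,fy=1.5))
```

```text
slip_stone 0.65 [201. 123.] 4327 [ 0.566 -0.332] -179.119 -0.05 0.048 [ 0.616 -0.331] [ 0.518 -0.333]
large_gouge 0.73 [269. 119.] 3182 [ 0.571 -0.266] 0.788 -0.052 0.092 [ 0.519 -0.267] [ 0.663 -0.265]
medium_gouge 0.62 [338. 120.] 2145 [ 0.568 -0.201] 1.54 -0.045 0.078 [ 0.523 -0.202] [ 0.646 -0.199]
small_gouge 0.87 [401. 128.] 1293 [ 0.566 -0.134] 0.58 -0.038 0.065 [ 0.528 -0.135] [ 0.63  -0.134]
```

View pics/w14c.png

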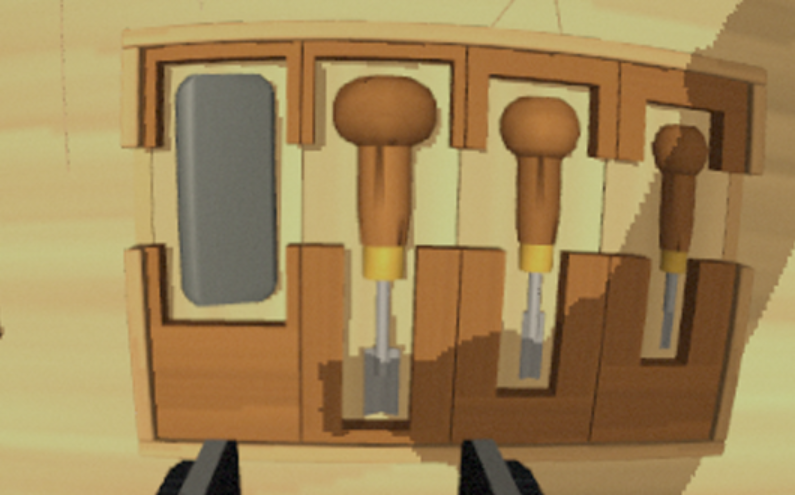

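All four pieces lie flat inside their nests: stone at (227,188), large at (384,245), medium at (538,240), small at (675,235). The arm is clear, so I'm handing in.

```bash
python3 -c "
from rig import r
print(r.finish_job())"
```

```text
the job is handed in; nothing more can be done
None
```

The three palm gouges and the slip stone are lying in their own nests, the gouges' heads in the wide ends; I did not touch the bradawl, lino offcut or purple look-alikes, and handed the job in at about 34 s.

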